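# Bring the telescopic work lamp down two holes

### The job

Bring the work lamp down two holes so that it lights the parts tray from closer by, one hole at a time: squeeze the red snap button in flush, slide the outer tube down along the mast until the button snaps out of its next hole, then do the same once more. Leave the button fully out in that second hole and let go; do not shift the mast's lean or disturb the parts tray, the spray bottle or the deburring tool.

Things in the scene. Friction and masses are not known exactly. Their poses are not given: they have to be found in the camera images.
- lamp_base: The work lamp's grey cast base plate, 170 x 120 x 14 mm, bolted to the bench. Origin: centre of its underside on the bench; z up. The mast leans towards its own +x. Two cheeks carry the mast's pivot, a level axis along y, 55 mm straight above the origin; a black clamp knob 38 mm across sits on the pivot's -y side
- lean (a joint): Lean of the mast from vertical towards the base's +x, rad (30 to 41 degrees). The mast's 28 mm square steel inner tube turns about the pivot, which is clamped tight (it gives only above some 16 Nm): leave it as it is. The lamp head, a round white spot 100 mm across, sits on the outer tube's upper end, some 230 mm above the button along the mast, and reaches out to the side towards which the mast leans
- lamp_tube (a point): Centre of the lower end of the square aluminium outer tube, 34 x 34 mm, 240 mm long, that slides on the inner tube and carries the lamp; moves with it. z up along the mast; y level, out of the face with the holes; the +y and -y faces are upright. At the start it lies 35 mm below the button, along the mast. Four 14.4 mm round holes in the +y face, 35, 75, 115 and 155 mm up from here
- button_seat (a point): Point in the outer tube's +y face plane where the button's axis passes through it; the button is flush when its tip is here. Fixed to the inner tube, 200 mm up the mast from the pivot and 17 mm to +y of the mast's axis; stays put when the outer tube slides. Axes: z up along the mast, y out of the button's face (level), x square to the mast in its lean plane
- button (a joint): How far the sprung button is pressed in, m: 0 fully out, 7 mm proud of the outer tube; 0.007 flush. A red 12 mm dome on the inner tube; it moves along y of button_seat. About 4 N starts it, 8 N brings it flush. Out, it locks the tube. Flush, its round end rides under the tube's 2 mm wall as the tube slides, and it snaps out by itself at the next hole unless that is covered
- sleeve (a joint): How far the outer tube has slid down along the mast, m: 0 at the start, with the button in the tube's lowest hole; the holes come at 0, 0.04, 0.08 and 0.12, each with 1.2 mm of play. Tube and lamp weigh 0.45 to 0.7 kg; bush friction (8 N) keeps the tube from falling with the button in. Pushing it down takes about 5 N, the first few millimetres out of a hole about 10 N
- parts_tray: Blue open tray, 208 x 270 x 65 mm, with eight milled aluminium blocks in it, 1.6 kg, on the bench beyond the lamp. Origin: centre of its underside. Leave alone
- spray_bottle: Yellow trigger spray bottle, 72 mm across and 204 mm high, standing on the bench to one side of the lamp. Origin: centre of its underside. Leave alone
- deburring_tool: Hand deburring tool lying on the bench to one side of the lamp: blue handle 98 mm long and 24 mm across, thin steel blade, 165 mm overall along its x. Origin: on the bench under the handle's front part. Leave alone

How it is judged:
On the way, in this order (a step that is already met when the one before it is completed fails the run):
1. the tube is one hole down with the button snapped out (value of joint sleeve between 0.035 and 0.045 m and value of joint button below 0.0015 m), for 0.1 s.
2. the tube is two holes down with the button snapped out (value of joint sleeve between 0.075 and 0.085 m and value of joint button below 0.0015 m), for 0.1 s.
At the end, for the whole second after the job is handed in: The outer tube stands two holes (80 mm, within 5 mm) down from where it was, at rest, with the button snapped out to within 1.5 mm of fully out; the mast's lean is as it was (button seat within 12 mm), and tray, bottle and deburring tool are within 15 mm of where they stood, the bottle upright (all of step 2 and velocity of joint sleeve below 0.01 m/s and distance of button_seat from where it was at the start of the episode below 0.012 m and distance of each of parts_tray, spray_bottle, deburring_tool from where it was at the start of the episode below 0.015 m and angle between spray_bottle's own z axis and vertical below 0.1 rad); the robot touches nothing.
It fails at once if the lamp is slid past the second hole (value of joint sleeve above 0.09 m).
It fails at once if the mast's lean is shifted (distance of button_seat from where it was at the start of the episode above 0.025 m).
It fails at once if a bystander is pushed or tipped (distance of any of parts_tray, spray_bottle, deburring_tool from where it was at the start of the episode above 0.03 m or angle between spray_bottle's own z axis and vertical above 0.4 rad).
It also fails if it takes over 42 s, if anything falls off the work surface, if the arm or the gripper's body presses on something with over 40 N, if the wrist force passes 120 N, or if a joint passes its speed limit or range.

### The arm

A 6-joint arm with a two-finger parallel gripper is mounted at the origin on the work surface. World frame = base frame: x ahead of the robot, y to its left, z up, the work surface at z = 0. Lengths are in m, angles in rad, forces in N, time in s.
With the tool pointing down it reaches from about 0.25 to 0.775 m from the base axis. Payload 4 kg.
Tool frame: the origin (TCP) lies between the finger pads; the fingertips stand 14 mm ahead of it and the grasp point (between the pads) lies 5 mm behind it (robot.tips_ahead is the distance from the TCP to the fingertips, in m); z points along the fingers, y is the direction in which the jaws open and shut (so a half turn about z gives the same grasp; the last joint's range is limited). The gripper opens to 94 mm and grips with 3 to 60 N. Pads are 16 mm wide; open, the fingers measure 119 mm over their backs; the gripper's body (75 mm by 177 mm) begins 78 mm behind the grasp point.
Start: joints at [-0.103, 0.087, 1.371, -0, 1.684, -0.103], TCP at [0.55, -0, 0.22] pointing down, gripper open.
Joint ranges: [-3.1, 3.1], [-0.76, 2.03], [0.27, 2.55], [-1.08, 4.22], [0.17, 2.65], [-2.57, 2.57]. Speed limits (rad/s): [2.79, 2.79, 3.14, 3.14, 3.14, 3.14].

### API

Orientations are given as [roll, pitch, yaw] about the fixed x, y, z axes, in that order (R = Rz(yaw) Ry(pitch) Rx(roll)).
In Python, from bench import robot, optics, job gives the robot as it stands.
- The arm moves only by the tool apply_moves, never from a script. Its argument "moves" is a list of rows, each a list of 3 entries, a list of its own where there are three numbers: the shift along the tool's x, y, z in cm, then the turn, a rotation vector about the tool's x, y, z in rad, then the opening, from 0 (shut) to 1 (fully open). In form: [[[tx, ty, tz], [rx, ry, rz], grip], ...]. A call has exactly 10 rows; each row is the pose to reach, as a shift and turn from the pose commanded when the call began, along the tool's axes at that moment; what a row does not reach only later rows make up. A row lasts 1/12 s, in which the tool goes at most 41.7 mm and 7.16 degrees, less where a joint would pass 70% of its speed; a pose out of reach is approached as far as the arm can. A call with a gripper value outside its range is refused whole. The fingers move at their own pace and stop on an object; the grip force is fixed at half the most. Time passes only in rows, so rows that repeat a pose let the fingers close, or fill a call up. It gives the time, the measured TCP pose, the force and the opening at its end, in the units of the state.
- robot.get_obs(): the state, without advancing time (a new reading comes with each control period).
- optics.snapshot(name): name is "scene" or "side" or "wrist"; returns the picture (480x640x3 uint8, red, green, blue); there is no depth.
- optics.get_calibration(name): a dict with "fx", "fy", "cx", "cy" (pixels), "rvec" (rotation vector, rad) and "tvec" (3), from world to camera coordinates, as OpenCV has them. Camera axes: x right, y down, z forward; pixel columns grow to the right and rows downward; lengths in m; the calibration is good to about 2 mm. A picture is of the moment at which its call begins: read the wrist's pose just before it. get_calibration takes no time and is no camera call; for the wrist camera it gives the pose at the moment of the call.
- job.close_job(): hands the job in, once; it reports no verdict.
The state is a dict: "time": time; "joint_positions": joint angles; "qvel": joint speeds; "joint_torque": joint torques, N m; "tool_pos": TCP position; "ee_rot": TCP orientation; "wrist_force": force on the tool from outside, world axes, zero at the start; "wrist_torque": the same for the moment, N m; "width": finger opening in m.
Only numpy, scipy, OpenCV 4.12 (cv2) and the standard library are available. Lean on these libraries where they do the work, as an engineer would, in place of code of your own. Each camera call takes 0.05 s, during which the arm holds its last target.

## Working session

There is one attempt and no reset: what is moved stays moved. The work goes in short steps, Python scripts to look and compute and a tool call to move; the robot and the scene stay as the last step left them, time stands still between calls to the robot, and variables do not carry over. Pictures are saved under pics/ and viewed, and the job is handed in when it is done.

Besides the shell and the picture viewer there is one more tool, called after "Emit:" in YAML: its name, and indented under it one key for each argument. apply_moves: Moves the arm, as the interface text tells. Its arguments: {"type":"object","properties":{"moves":{"type":"array"}},"required":["moves"]}

```bash
ls; mkdir -p pics
python3 - <<'E'
from bench import robot, optics, job
import cv2
print(robot.get_obs())
for n in ["scene","side","wrist"]:
    print(n,optics.get_calibration(n))
    cv2.imwrite(f"pics/{n}0.png",optics.snapshot(n)[:,:,::-1])
E
```

```text
pics
{'time': 0.0, 'joint_positions': array([-1.03102139e-01,  8.79536867e-02,  1.37223899e+00, -1.45808527e-05,
        1.68359240e+00, -1.03122719e-01]), 'qvel': array([-0.00062881, -0.00341902,  0.00065557, -0.00113656, -0.00033242,
        0.000128  ]), 'joint_torque': array([ 1.28542815e-03, -3.40182602e+01, -3.02423716e+01,  7.18220207e-02,
        3.29729996e-02, -1.13141955e-04]), 'tool_pos': array([5.49485723e-01, 4.25128790e-05, 2.18312607e-01]), 'ee_rot': array([-3.13941039e+00, -2.11273020e-04,  1.57081505e+00]), 'wrist_force': array([-0.13946054, -0.19026739, -0.22749519]), 'wrist_torque': array([-0.00684124, -0.01966419,  0.0228084 ]), 'width': 0.09434874166639348}
scene {'fx': 570.586043461344, 'fy': 570.586043461344, 'cx': 328.09814342053056, 'cy': 233.16932130682827, 'rvec': array([ 1.62219947,  1.56423433, -0.8804881 ]), 'tvec': array([ 0.00479514, -0.14949612,  1.81540971])}
side {'fx': 524.3454229907207, 'fy': 524.3454229907207, 'cx': 330.53068900005826, 'cy': 238.47422541616572, 'rvec': array([ 2.27598414, -0.7980951 ,  0.33231997]), 'tvec': array([-0.44356868,  0.35234502,  0.92401828])}
wrist {'fx': 370.71867148289476, 'fy': 370.71867148289476, 'cx': 318.8628192266747, 'cy': 239.81885341213206, 'rvec': array([-2.88916682e+00, -4.43660503e-04,  2.22126423e-03]), 'tvec': array([-0.54947569, -0.02574115,  0.39143268])}
```

View pics/scene0.png

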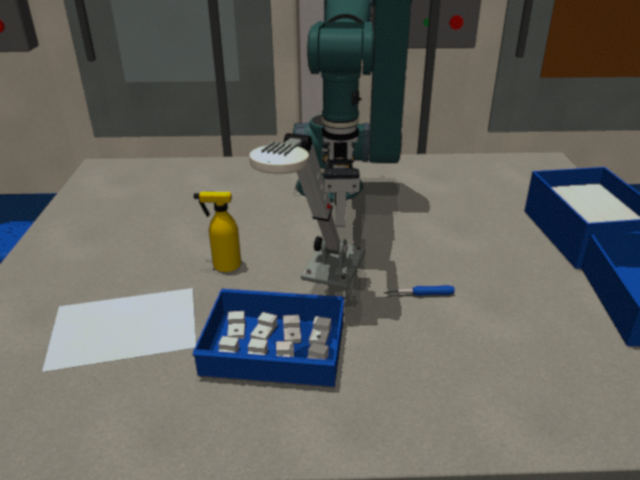

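View pics/side0.png

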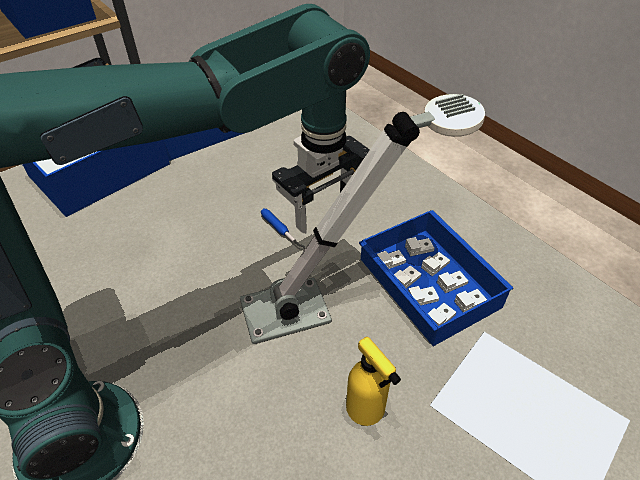

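View pics/wrist0.png

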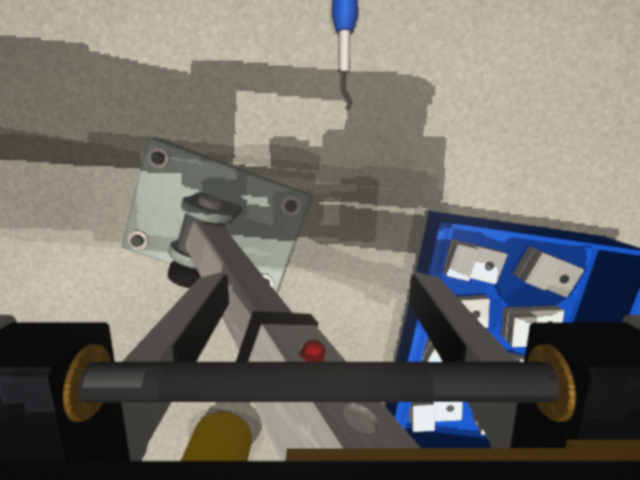

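The lamp leans away from the robot. The red button is visible at (313,351) in the wrist view and about (330,206) in the scene view, on the left (+y) face. Next I measure it.

```bash
cat > h.py <<'E'
import numpy as np, cv2
from scipy.spatial.transform import Rotation as Ro
def ray(c,u,v):
    R=Ro.from_rotvec(c['rvec']).as_matrix(); o=-R.T@c['tvec']
    d=R.T@np.array([(u-c['cx'])/c['fx'],(v-c['cy'])/c['fy'],1]); return o,d/np.linalg.norm(d)
def onz(c,u,v,z):
    o,d=ray(c,u,v); return o+d*(z-o[2])/d[2]
def tri(rs):
    A=0;b=0
    for o,d in rs:
        P=np.eye(3)-np.outer(d,d);A=A+P;b=b+P@o
    p=np.linalg.solve(A,b); return p,[np.linalg.norm((np.eye(3)-np.outer(d,d))@(p-o)) for o,d in rs]
def red(im):
    h=cv2.cvtColor(im,cv2.COLOR_RGB2HSV)
    m=(((h[...,0]<6)|(h[...,0]>174))&(h[...,1]>140)&(h[...,2]>60)).astype(np.uint8)
    n,l,s,c=cv2.connectedComponentsWithStats(m); return [(s[i].tolist(),c[i].round(1).tolist()) for i in range(1,n) if s[i][4]>3]
E
python3 - <<'E'
from h import *
from bench import optics
w=cv2.imread('pics/wrist0.png');s=cv2.imread('pics/scene0.png')
print(red(w[:,:,::-1]),red(s[:,:,::-1]))
cv2.imwrite('pics/w0z.png',cv2.resize(w[130:300,110:320],None,fx=3.5,fy=3.5,interpolation=2))
cv2.imwrite('pics/s0z.png',cv2.resize(s[130:300,240:400],None,fx=3.5,fy=3.5,interpolation=2))
E
```

```text
[([301, 341, 23, 21, 377], [312.7, 351.7])] [([449, 15, 15, 15, 165], [456.0, 22.1]), ([0, 20, 4, 13, 42], [1.3, 26.0]), ([327, 204, 4, 5, 13], [328.3, 206.1])]
```

View pics/w0z.png

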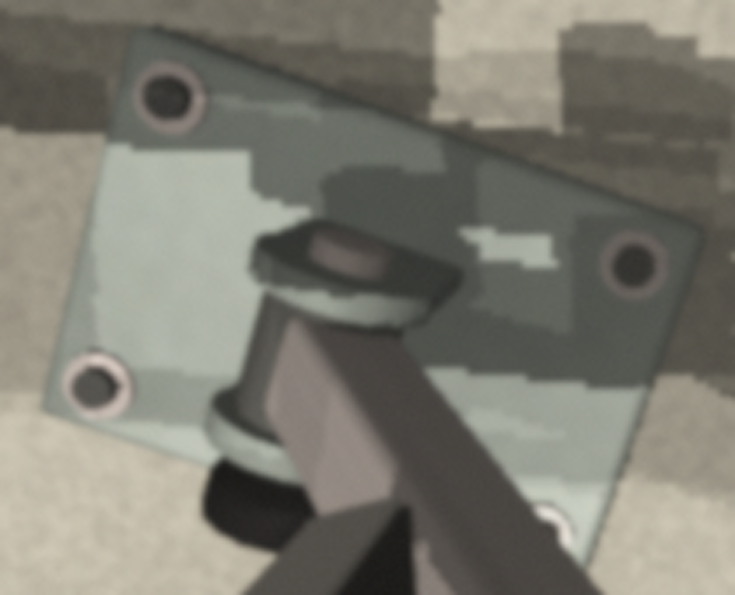

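View pics/s0z.png

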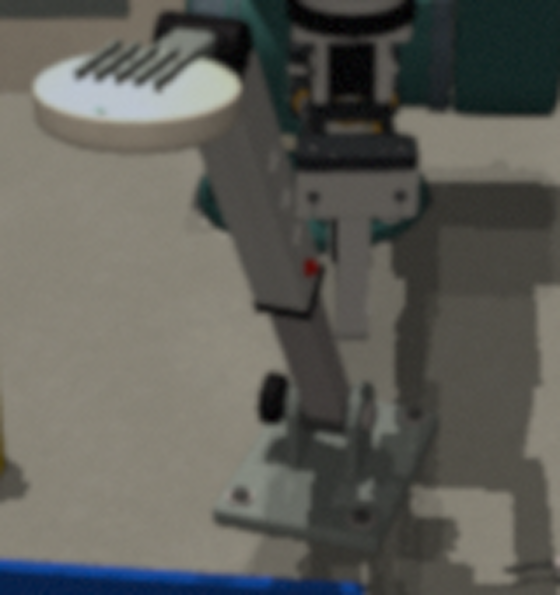

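Run:
```python
from h import *
from bench import optics
cw=optics.get_calibration('wrist');cs=optics.get_calibration('scene')
P=lambda u,v:(u/3.5+110,v/3.5+130)
for pts in [[(167,97),(633,266),(95,386)],[(136,28),(703,230),(43,408)]]:
    A,B,C=[onz(cw,*P(*p),0.014) for p in pts]
    print('A',A,'B',B,'C',C,'len',np.linalg.norm(B-A),np.linalg.norm(C-A),'ctr',(B+C)/2,'yaw',np.degrees(np.arctan2(*(B-A)[1::-1])),np.degrees(np.arctan2(*(A-C)[1::-1]))-90)
p,e=tri([ray(cw,312.7,351.7),ray(cs,328.3,206.1)]);print('button',p,e)
o,d=ray(cw,312.7,351.7)
ctr=(B+C)/2
for yaw in np.radians([-19,-20,-21]):
    xb=np.array([np.cos(yaw),np.sin(yaw),0]);yb=np.array([-np.sin(yaw),np.cos(yaw),0])
    piv=ctr*[1,1,0]+[0,0,.055]
    # intersect with plane y=20.5mm (mid-dome)
    t=((piv+yb*.0205-o)@yb)/(d@yb); q=o+d*t
    r=q-piv; print(np.degrees(yaw),'q',q,'along x,z',r@xb,r[2],'lean',np.degrees(np.arctan2(r@xb,r[2])),'len',np.hypot(r@xb,r[2]),'tri y',(p-piv)@yb,'lean tri',np.degrees(np.arctan2((p-piv)@xb,(p-piv)[2])))
```

```text
A [0.39209243 0.06007535 0.014     ] B [0.52136326 0.01249093 0.014     ] C [ 0.36176333 -0.02332367  0.014     ] len 0.13775059030252282 0.0887426056561724 ctr [ 0.4415633  -0.00541637  0.014     ] yaw -20.20859184237882 -19.984430549800877
A [0.38555743 0.07866024 0.014     ] B [0.54160233 0.02289733 0.014     ] C [ 0.34550001 -0.0300739   0.014     ] len 0.1657091219832299 0.11587799524193897 ctr [ 0.44355117 -0.00358828  0.014     ] yaw -19.66443386504116 -20.223689977648874
button [ 0.54685208 -0.02420489  0.22523603] [np.float64(0.00024206147842334137), np.float64(0.00024206147842331262)]
-19.0 q [ 0.54713512 -0.01757387  0.23571509] along x,z 0.10249380986229405 0.18071508532520944 lean 29.560039456515046 len 0.20775688466134115 tri y 0.014138096843235082 lean tri 31.51572178497233
-20.0 q [ 0.54707381 -0.0194518   0.23262142] along x,z 0.10270510553596096 0.177621424413525 lean 30.037564252941294 len 0.20517726266290437 tri y 0.015957713680527844 lean tri 31.45143531715384
-21.0 q [ 0.54701202 -0.02134471  0.22950308] along x,z 0.1029523566929385 0.17450307985417443 lean 30.539518478741492 len 0.20260926096114762 tri y 0.017772469643647686 lean tri 31.37928060380487
```

```bash
cat >> h.py <<'E'
yaw=np.radians(-20);L=np.radians(31.4)
xb=np.array([np.cos(yaw),np.sin(yaw),0]);yb=np.array([-np.sin(yaw),np.cos(yaw),0]);zb=np.array([0,0,1.])
m=np.sin(L)*xb+np.cos(L)*zb
def toolR(deg):
    a=np.radians(deg); z=np.cos(a)*xb-np.sin(a)*zb; y=-yb; return np.c_[np.cross(y,z),y,z]
def delta(p0,R0,p1,R1):
    return (R0.T@(p1-p0)*100).round(2),Ro.from_matrix(R0.T@R1).as_rotvec().round(3)
E
python3 - <<'E'
from h import *
R0=Ro.from_euler('xyz',[np.pi,0,np.pi/2]).as_matrix();p0=np.array([.55,0,.22])
R1=toolR(60); c=np.array([.5468,-.0242,.2252])-.0205*yb
print('centre',c,'m',m, 'm tool',R1.T@m)
tc=c+.005*R1[:,2]
so=tc-.14*R1[:,2]
print('tcp',tc,'so',so,Ro.from_matrix(R1).as_euler('xyz'))
print(delta(p0,R0,so,R1), np.degrees(np.linalg.norm(delta(p0,R0,so,R1)[1])))
E
```

```text
centre [ 0.53978859 -0.0434637   0.2252    ] m [ 0.48958891 -0.17819579  0.8535508 ] m tool [ 8.77982975e-01 -7.22860420e-18 -4.78691858e-01]
tcp [ 0.54213782 -0.04431875  0.22086987] so [ 0.47635934 -0.02037734  0.34211343] [ 3.14159265 -0.52359878 -0.34906585]
(array([ -2.04,  -7.36, -12.21]), array([-0.501,  0.351,  1.87 ])) 112.73011233536124
```

Emit:
apply_moves:
  moves:
    - [[2, 0, -2], [0, 0, 0], 1]
    - [[3, -2, -5], [0, 0, 0], 1]
    - [[3, -5, -8.5], [0, 0, 0], 1]
    - [[3, -8, -12], [-0.03, 0.02, 0.11], 1]
    - [[3, -9, -13], [-0.06, 0.042, 0.225], 1]
    - [[3, -9, -13], [-0.09, 0.063, 0.336], 1]
    - [[3, -9, -13], [-0.12, 0.084, 0.448], 1]
    - [[3, -9, -13], [-0.15, 0.105, 0.56], 1]
    - [[3, -9, -13], [-0.18, 0.126, 0.672], 1]
    - [[3, -9, -13], [-0.21, 0.147, 0.784], 1]

```text
time: 0.98
tool_pos: [0.4598, 0.0298, 0.3493]
ee_rot: [3.006, -0.212, 0.791]
wrist_force: [-1.1, 1.0, -0.5]
width: 0.0942
```

Emit:
apply_moves:
  moves:
    - [[0, 0, 0], [-0.03, 0.021, 0.112], 1]
    - [[0, 0, 0], [-0.06, 0.042, 0.224], 1]
    - [[0, 0, 0], [-0.09, 0.063, 0.336], 1]
    - [[0, 0, 0], [-0.12, 0.084, 0.448], 1]
    - [[0, 0, 0], [-0.15, 0.105, 0.56], 1]
    - [[0, 0, 0], [-0.18, 0.126, 0.672], 1]
    - [[0, 0, 0], [-0.21, 0.147, 0.784], 1]
    - [[0, 0, 0], [-0.24, 0.168, 0.896], 1]
    - [[0, 0, 0], [-0.27, 0.189, 1.008], 1]
    - [[0, 0, 0], [-0.291, 0.204, 1.086], 1]

```text
time: 1.82
tool_pos: [0.4595, 0.0302, 0.3491]
ee_rot: [-3.14, -0.524, -0.355]
wrist_force: [-0.6, 0.3, -0.2]
width: 0.0941
```

Run:
```python
from h import *
from bench import robot,optics
o=robot.get_obs();print(o)
im=optics.snapshot('wrist');print(red(im));cv2.imwrite('pics/w1.png',im[:,:,::-1])
cw=optics.get_calibration('wrist');print(cw['rvec'],cw['tvec'])
R=Ro.from_euler('xyz',o['ee_rot']).as_matrix();tz=toolR(60)
c=np.array([.5468,-.0242,.2252])-.0205*yb
print(delta(o['tool_pos'],R,c+.005*tz[:,2]-.1*tz[:,2],tz))
cv2.imwrite('pics/s1.png',optics.snapshot('side')[:,:,::-1])
```

```text
{'time': 1.8167, 'joint_positions': array([ 0.10336377, -0.44759312,  1.65582513, -0.22310084,  1.45694462,
        1.99982801]), 'qvel': array([ 3.12022695e-01,  5.43668092e-04,  6.01366339e-02, -4.37152092e-01,
       -6.87884053e-02,  1.21312981e+00]), 'joint_torque': array([ -1.19755078, -13.50931048, -32.06974268,  -0.55382548,
        -1.90274544,  -0.75927179]), 'tool_pos': array([0.4594773 , 0.03016995, 0.34908318]), 'ee_rot': array([-3.13979639, -0.52440321, -0.35474341]), 'wrist_force': array([-0.64144542,  0.29727196, -0.19550961]), 'wrist_torque': array([0.16818808, 0.30393278, 0.03457554]), 'width': 0.09412742698782443}
[([338, 195, 7, 10, 55], [341.2, 199.4])]
[ 1.69523508 -2.43472442  0.32992192] [0.189476   0.52722004 0.40197538]
(array([2.54, 4.15, 6.27]), array([ 0.001, -0.001, -0.005]))
```

View pics/w1.png

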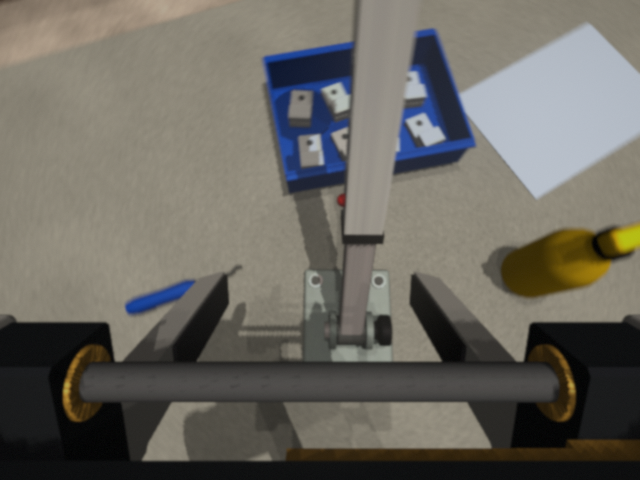

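View pics/s1.png

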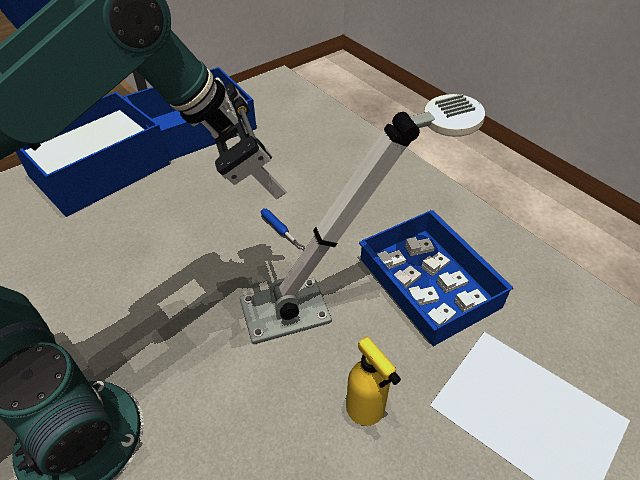

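Run:
```python
from h import *
from bench import robot,optics
im=optics.snapshot('wrist');cw=optics.get_calibration('wrist');r=red(im);print(r)
cs=optics.get_calibration('scene')
c0=dict(cw,rvec=np.array([-2.88916682e+00,-4.43660503e-04,2.22126423e-03]),tvec=np.array([-0.54947569,-0.02574115,0.39143268]))
u=r[0][1]
rs=[ray(c0,312.7,351.7),ray(cs,328.3,206.1),ray(cw,*u)]
print(tri(rs),tri(rs[::2]))
b=tri(rs)[0]
o=robot.get_obs();print(o['tool_pos'],o['ee_rot'])
# tube edges midline in image at rows 30..220 : gray edges
g=cv2.cvtColor(im,cv2.COLOR_RGB2GRAY)
print(g[225,330:400].tolist()); print(g[60,335:430:1].tolist())
cv2.imwrite('pics/w2.png',cv2.resize(im[260:360,290:410],None,fx=5,fy=5,interpolation=2)[:,:,::-1])
```

```text
[([339, 195, 6, 10, 53], [341.7, 199.3])]
(array([ 0.54755268, -0.02330054,  0.2258527 ]), [np.float64(0.0006915447053315755), np.float64(0.0011321949896006948), np.float64(0.0014157666112533513)]) (array([ 0.54696252, -0.02134027,  0.22938722]), [np.float64(2.5963060355134622e-05), np.float64(2.596306035510308e-05)])
[0.45965326 0.03059234 0.34898226] [ 3.14056854 -0.52277126 -0.34549783]
[110, 122, 125, 123, 123, 124, 121, 117, 113, 108, 99, 77, 53, 45, 68, 104, 131, 142, 148, 151, 151, 150, 149, 147, 146, 145, 146, 148, 147, 148, 146, 146, 144, 142, 142, 143, 146, 146, 145, 148, 149, 149, 147, 148, 147, 148, 147, 146, 146, 146, 148, 149, 150, 150, 146, 141, 140, 138, 139, 138, 138, 138, 139, 139, 140, 140, 142, 143, 141, 141]
[34, 34, 35, 34, 35, 34, 35, 36, 35, 33, 36, 36, 36, 38, 37, 39, 45, 56, 70, 76, 88, 115, 135, 141, 142, 141, 140, 140, 141, 143, 145, 145, 143, 141, 139, 140, 140, 140, 139, 140, 140, 139, 139, 139, 139, 140, 140, 140, 141, 141, 142, 142, 142, 143, 143, 143, 145, 145, 145, 144, 142, 142, 142, 143, 145, 143, 145, 142, 141, 140, 142, 142, 143, 143, 139, 123, 92, 61, 44, 42, 41, 43, 40, 41, 40, 40, 40, 40, 40, 39, 39, 39, 38, 38, 37]
```

View pics/w2.png

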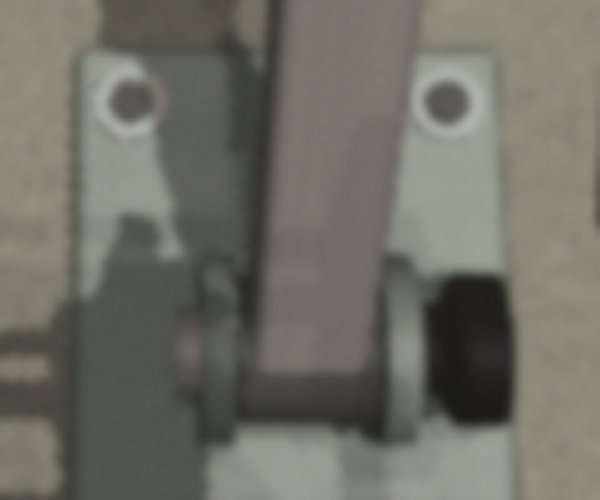

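Run:
```python
from h import *
b=np.array([.5472,-.0228,.2268]);R=toolR(60)
g=b-.0205*yb+.005*R[:,2]
for p in ([.46,.03,.35],[.4596,.0304,.3490]): print(delta(np.array(p),R,g,R))
```

```text
(array([ 2.5 ,  4.03, 16.17]), array([0., 0., 0.]))
(array([ 2.59,  4.05, 16.11]), array([0., 0., 0.]))
```

Jaws are 94 mm, so there is room. I go in to 5 cm short of the grasp point first.

Emit:
apply_moves:
  moves:
    - [[0.8, 1.3, 0], [0, 0, 0], 1]
    - [[1.8, 2.8, 0], [0, 0, 0], 1]
    - [[2.5, 4, 1], [0, 0, 0], 1]
    - [[2.5, 4, 3], [0, 0, 0], 1]
    - [[2.5, 4, 5.5], [0, 0, 0], 1]
    - [[2.5, 4, 8], [0, 0, 0], 1]
    - [[2.5, 4, 10], [0, 0, 0], 1]
    - [[2.5, 4, 11], [0, 0, 0], 1]
    - [[2.5, 4, 11], [0, 0, 0], 1]
    - [[2.5, 4, 11], [0, 0, 0], 1]

```text
time: 2.8
tool_pos: [0.5184, -0.0341, 0.2668]
ee_rot: [3.141, -0.523, -0.349]
wrist_force: [0.8, -0.3, -0.4]
width: 0.094
```

Run:
```python
from h import *
from bench import robot,optics
im=optics.snapshot('wrist');cw=optics.get_calibration('wrist');r=red(im);print(r)
o=robot.get_obs();print(o['tool_pos'],o['ee_rot'],o['wrist_force'])
cs=optics.get_calibration('scene')
c0=dict(cw,rvec=np.array([-2.88916682e+00,-4.43660503e-04,2.22126423e-03]),tvec=np.array([-0.54947569,-0.02574115,0.39143268]))
if r:
  rs=[ray(c0,312.7,351.7),ray(cs,328.3,206.1),ray(cw,*r[0][1])]
  print(tri(rs),tri(rs[1:]),tri(rs[::2]))
  b=tri(rs)[0]; R=toolR(60);g=b-.0205*yb+.005*R[:,2];print(delta(o['tool_pos'],Ro.from_euler('xyz',o['ee_rot']).as_matrix(),g,R))
cv2.imwrite('pics/w3.png',im[:,:,::-1])
```

```text
[([278, 263, 6, 14, 66], [280.8, 269.2])]
[ 0.51867935 -0.03399085  0.26819943] [-3.14111813 -0.52559089 -0.34931266] [0.07874569 0.27141674 0.31446414]
(array([ 0.54789928, -0.0223202 ,  0.22664995]), [np.float64(0.0011509861404580062), np.float64(0.002215450313525507), np.float64(0.002729628167048816)]) (array([ 0.54871128, -0.02208823,  0.22646934]), [np.float64(0.0023852869206139873), np.float64(0.0023852869206139977)]) (array([ 0.54725645, -0.01978602,  0.23212506]), [np.float64(0.0002804982786421662), np.float64(0.000280498278642049)])
(array([-0.06, -0.04,  5.27]), array([-0.   , -0.002, -0.   ]))
```

View pics/w3.png

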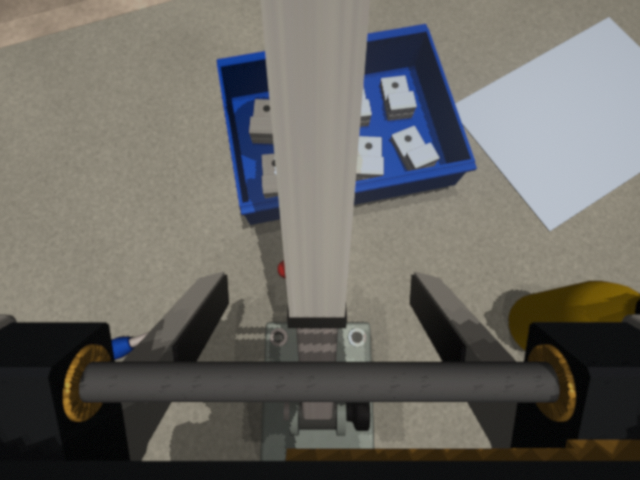

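Emit:
apply_moves:
  moves:
    - [[0.1, 0, 1], [0, 0, 0], 1]
    - [[0.1, 0, 2], [0, 0, 0], 1]
    - [[0.1, 0, 3], [0, 0, 0], 1]
    - [[0.1, 0, 4], [0, 0, 0], 1]
    - [[0.1, 0, 4.7], [0, 0, 0], 1]
    - [[0.1, 0, 5.2], [0, 0, 0], 1]
    - [[0.1, 0, 5.2], [0, 0, 0], 1]
    - [[0.1, 0, 5.2], [0, 0, 0], 1]
    - [[0.1, 0, 5.2], [0, 0, 0], 1]
    - [[0.1, 0, 5.2], [0, 0, 0], 1]

```text
time: 3.68
tool_pos: [0.5439, -0.043, 0.223]
ee_rot: [-3.141, -0.525, -0.349]
wrist_force: [0.2, 1.3, 0.3]
width: 0.0939
```

Run:
```python
from h import *
from bench import robot,optics
im=optics.snapshot('wrist');cw=optics.get_calibration('wrist');r=red(im);print(r)
o=robot.get_obs();print(o['tool_pos'],o['ee_rot'],o['wrist_force'])
cv2.imwrite('pics/w4.png',im[:,:,::-1])
s=optics.snapshot('side');cv2.imwrite('pics/s4.png',s[:,:,::-1])
s=optics.snapshot('scene');cv2.imwrite('pics/c4.png',cv2.resize(s[130:300,240:400],None,fx=3.5,fy=3.5,interpolation=2)[:,:,::-1])
# expected pixel of grasp pt line at button: project TCP-5mm + y offset -.0205 along tool
R=Ro.from_euler('xyz',o['ee_rot']).as_matrix(); 
for k in (-.008,0,.008):
  P=o['tool_pos']+R@np.array([k,-.0205,-.005])
  print(k,cv2.projectPoints(P[None],cw['rvec'],cw['tvec'],np.array([[cw['fx'],0,cw['cx']],[0,cw['fy'],cw['cy']],[0,0,1]]),None)[0].ravel())
```

```text
[([267, 301, 7, 18, 88], [270.2, 309.3])]
[ 0.54383706 -0.04297322  0.22306651] [-3.1410531  -0.52517758 -0.34948777] [ 0.47204131 -0.3555327  -1.02219682]
-0.008 [276.81213879 320.13910534]
0 [276.32732879 304.57089615]
0.008 [275.83125367 288.64094128]
```

View pics/w4.png

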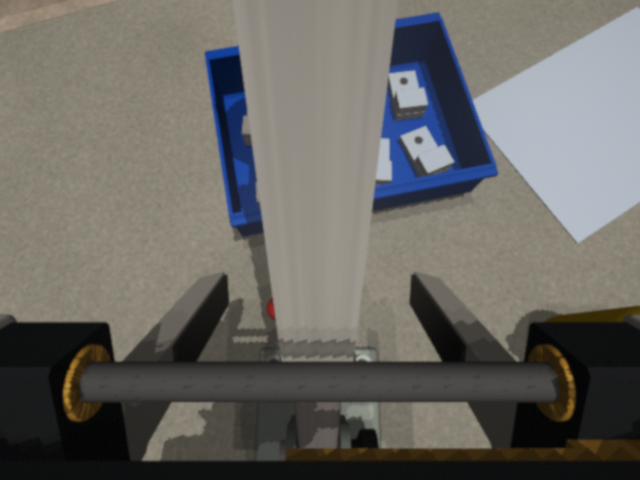

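View pics/s4.png

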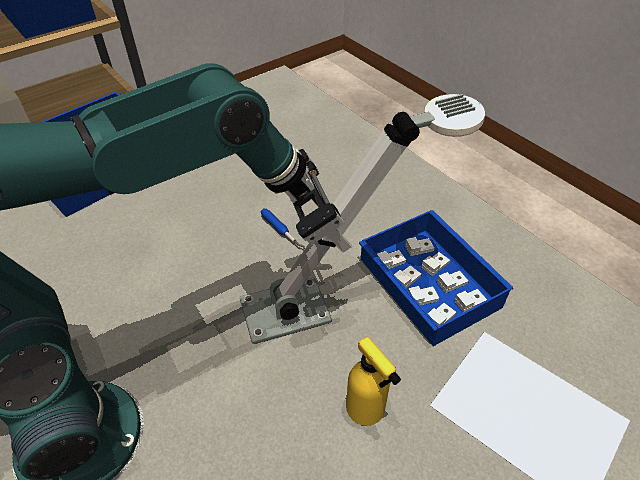

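View pics/c4.png

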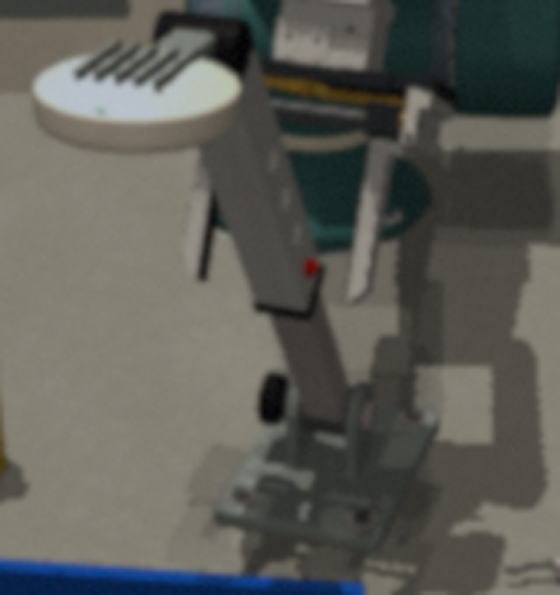

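The tube is between the open fingers. The button at (270,309) sits about 2 mm lower and 3 mm left of the pad centre, so I trim that and close.

Emit:
apply_moves:
  moves:
    - [[-0.2, -0.25, 0], [0, 0, 0], 1]
    - [[-0.2, -0.25, 0], [0, 0, 0], 0.7]
    - [[-0.2, -0.25, 0], [0, 0, 0], 0.5]
    - [[-0.2, -0.25, 0], [0, 0, 0], 0]
    - [[-0.2, -0.25, 0], [0, 0, 0], 0]
    - [[-0.2, -0.25, 0], [0, 0, 0], 0]
    - [[-0.2, -0.25, 0], [0, 0, 0], 0]
    - [[-0.2, -0.25, 0], [0, 0, 0], 0]
    - [[-0.2, -0.25, 0], [0, 0, 0], 0]
    - [[-0.2, -0.25, 0], [0, 0, 0], 0]

```text
time: 4.67
tool_pos: [0.543, -0.0397, 0.2212]
ee_rot: [-3.141, -0.524, -0.35]
wrist_force: [-2.2, -8.0, 0.6]
width: 0.0374
```

Run:
```python
from h import *
from bench import robot,optics
im=optics.snapshot('wrist');print(red(im))
o=robot.get_obs();print(o['tool_pos'],o['ee_rot'],o['wrist_force'],o['width'])
cv2.imwrite('pics/w5.png',im[:,:,::-1])
```

```text
[([278, 302, 3, 9, 18], [278.9, 305.8])]
[ 0.54238104 -0.04141727  0.22110177] [ 3.13763624 -0.52366708 -0.34835247] [-3.72747283 -7.7121168   0.65342891] 0.03345267781274879
```

View pics/w5.png

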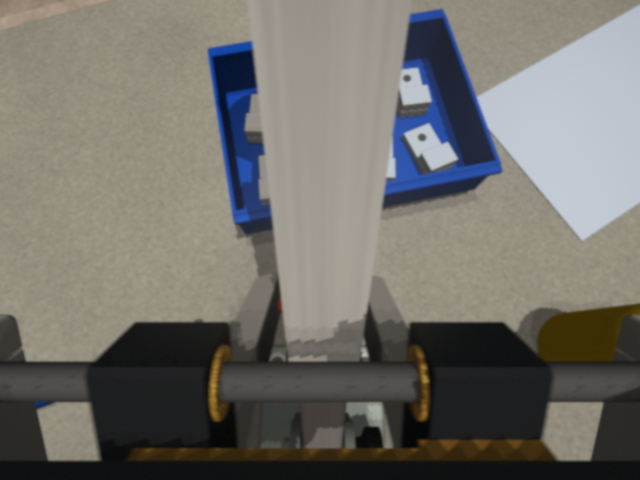

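Width is 33.5 mm, so the pad is on the tube face and the button flush. Slide down the mast: 1 cm down the mast = tool (-0.878, 0, +0.479).

Emit:
apply_moves:
  moves:
    - [[-0.18, 0, 0.1], [0, 0, 0], 0]
    - [[-0.44, 0, 0.24], [0, 0, 0], 0]
    - [[-0.79, 0, 0.43], [0, 0, 0], 0]
    - [[-1.14, 0, 0.62], [0, 0, 0], 0]
    - [[-1.49, 0, 0.81], [0, 0, 0], 0]
    - [[-1.84, 0, 1.0], [0, 0, 0], 0]
    - [[-2.19, 0, 1.2], [0, 0, 0], 0]
    - [[-2.55, 0, 1.39], [0, 0, 0], 0]
    - [[-2.72, 0, 1.48], [0, 0, 0], 0]
    - [[-2.72, 0, 1.48], [0, 0, 0], 0]

```text
time: 5.55
tool_pos: [0.5311, -0.0373, 0.2018]
ee_rot: [3.14, -0.539, -0.35]
wrist_force: [-1.3, -5.7, 8.2]
width: 0.0341
```

Run:
```python
from h import *
from bench import robot,optics
o=robot.get_obs();print(o['tool_pos'],o['wrist_force'],o['width'],'slid',(o['tool_pos']-np.array([.5424,-.0414,.2211]))@m)
im=optics.snapshot('wrist');print(red(im))
cv2.imwrite('pics/w6.png',im[:,:,::-1])
s=optics.snapshot('side');cv2.imwrite('pics/s6.png',s[:,:,::-1])
```

```text
[ 0.5311495  -0.03732274  0.20175583] [-1.31998447 -5.69490965  8.2469877 ] 0.034144213824746854 slid -0.02274590405809514
[]
```

View pics/w6.png

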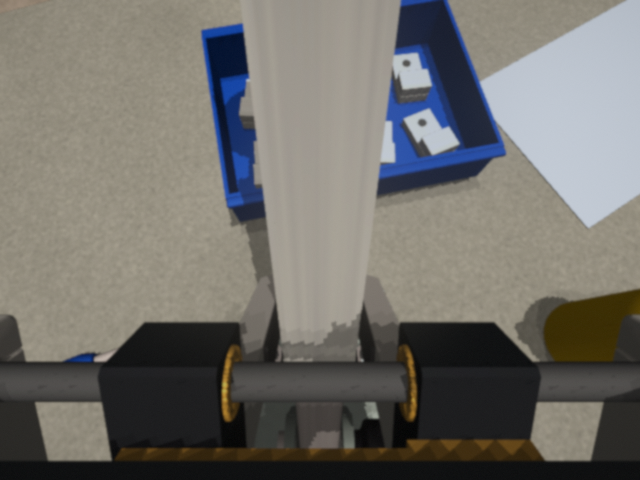

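View pics/s6.png

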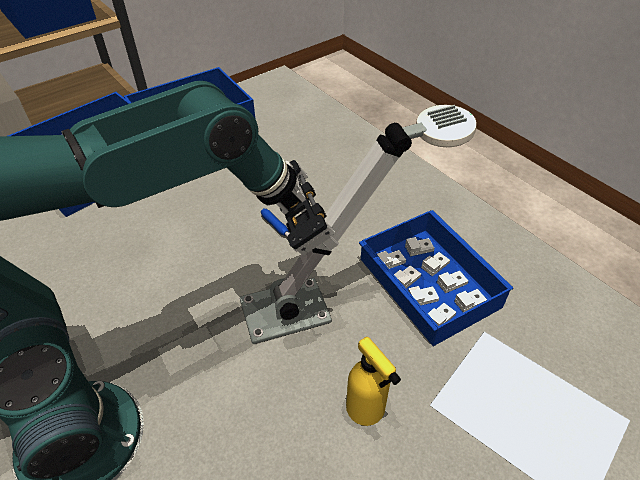

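The tube has slid about 23 mm (arm lagging its target), and the button is inside. I continue slowly.

Emit:
apply_moves:
  moves:
    - [[-0.12, 0, 0.065], [0, 0, 0], 0]
    - [[-0.24, 0, 0.13], [0, 0, 0], 0]
    - [[-0.36, 0, 0.195], [0, 0, 0], 0]
    - [[-0.48, 0, 0.26], [0, 0, 0], 0]
    - [[-0.6, 0, 0.325], [0, 0, 0], 0]
    - [[-0.72, 0, 0.39], [0, 0, 0], 0]
    - [[-0.84, 0, 0.455], [0, 0, 0], 0]
    - [[-0.96, 0, 0.52], [0, 0, 0], 0]
    - [[-1.05, 0, 0.57], [0, 0, 0], 0]
    - [[-1.05, 0, 0.57], [0, 0, 0], 0]

```text
time: 6.48
tool_pos: [0.5226, -0.0342, 0.1872]
ee_rot: [3.139, -0.529, -0.35]
wrist_force: [-4.0, -5.0, 4.2]
width: 0.0338
```

```bash
cat > st.py <<'E'
import sys
from h import *
from bench import robot,optics
o=robot.get_obs();print(o['time'],o['tool_pos'],o['ee_rot'],o['wrist_force'],o['width'],'slid',(o['tool_pos']-np.array([.5424,-.0414,.2211]))@m)
n=sys.argv[1]
im=optics.snapshot('wrist');print(red(im))
s=optics.snapshot('scene');print(red(s))
a=cv2.resize(im[200:440,180:480],(500,400));b=cv2.resize(s[130:300,240:400],(300,400)[0:2],interpolation=2)
cv2.imwrite(f'pics/{n}.png',np.hstack([a,b])[:,:,::-1])
E
python3 st.py a1
```

```text
6.4833 [ 0.52263572 -0.03424107  0.18717592] [ 3.13917013 -0.52910994 -0.34964727] [-4.0177726  -4.96945644  4.19066291] 0.033832115416400424 slid -0.03990799115672126
[([260, 230, 9, 22, 133], [263.8, 240.9])]
[([449, 15, 15, 15, 163], [456.0, 22.0]), ([0, 20, 4, 13, 42], [1.3, 26.0]), ([327, 204, 3, 5, 12], [328.1, 205.8])]
```

View pics/a1.png

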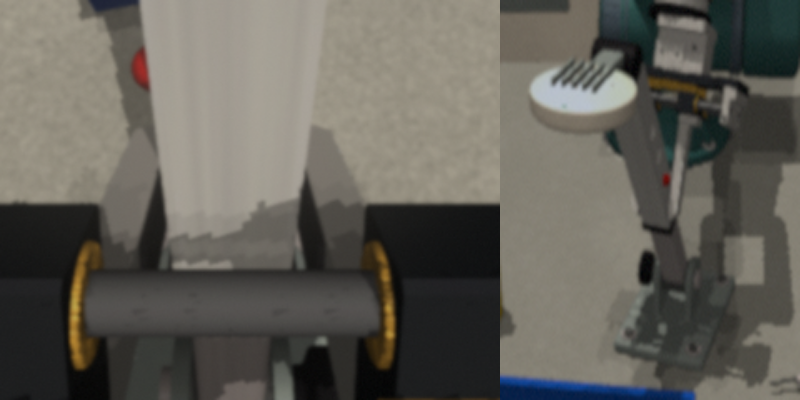

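Button out again (wrist pixel (264,241), scene (328,206)), tube one hole down at 40 mm. Open, then go back up to the button.

Emit:
apply_moves:
  moves:
    - [[0, 0, 0], [0, 0, 0], 0.8]
    - [[0, 0.1, 0], [0, 0, 0], 0.8]
    - [[0, 0.2, 0], [0, 0, 0], 0.8]
    - [[0, 0.2, 0], [0, 0, 0], 0.8]
    - [[0.6, 0.2, -0.33], [0, 0, 0], 0.8]
    - [[1.4, 0.2, -0.76], [0, 0, 0], 0.8]
    - [[2.2, 0.2, -1.2], [0, 0, 0], 0.8]
    - [[3.0, 0.2, -1.63], [0, 0, 0], 0.8]
    - [[3.75, 0.2, -2.05], [0, 0, 0], 0.8]
    - [[3.75, 0.2, -2.05], [0, 0, 0], 0.8]

```text
time: 7.42
tool_pos: [0.544, -0.0424, 0.2244]
ee_rot: [-3.14, -0.529, -0.35]
wrist_force: [-0.3, -0.3, 0.9]
width: 0.0752
```

```bash
python3 st.py a2
```

```text
7.4167 [ 0.54400077 -0.04239371  0.22441172] [-3.1402822  -0.52855832 -0.35027743] [-0.27644922 -0.31067497  0.9224515 ] 0.07516014726508805 slid 0.003787515262049012
[([269, 301, 7, 18, 90], [272.1, 309.7])]
[([449, 15, 15, 15, 164], [456.0, 22.0]), ([0, 20, 4, 13, 41], [1.2, 25.9]), ([327, 204, 4, 5, 14], [328.1, 205.7])]
```

View pics/a2.png

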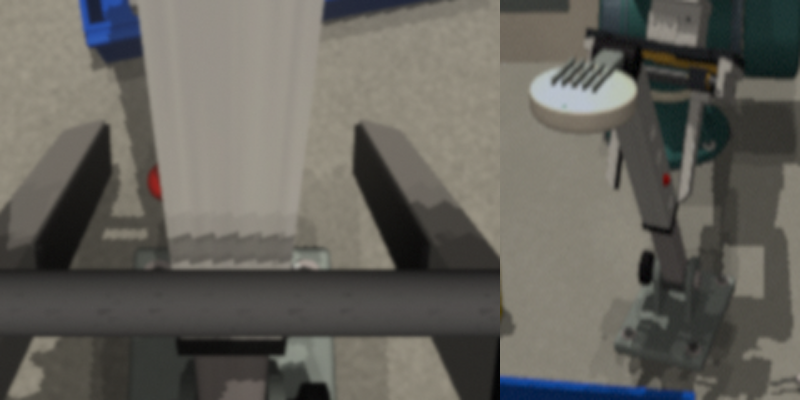

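Emit:
apply_moves:
  moves:
    - [[-0.2, 0, 0.05], [0, 0, 0], 0.6]
    - [[-0.2, 0, 0.05], [0, 0, 0], 0.3]
    - [[-0.2, 0, 0.05], [0, 0, 0], 0]
    - [[-0.2, 0, 0.05], [0, 0, 0], 0]
    - [[-0.2, 0, 0.05], [0, 0, 0], 0]
    - [[-0.2, 0, 0.05], [0, 0, 0], 0]
    - [[-0.2, 0, 0.05], [0, 0, 0], 0]
    - [[-0.2, 0, 0.05], [0, 0, 0], 0]
    - [[-0.2, 0, 0.05], [0, 0, 0], 0]
    - [[-0.2, 0, 0.05], [0, 0, 0], 0]

```text
time: 8.35
tool_pos: [0.5405, -0.0409, 0.2193]
ee_rot: [-3.141, -0.523, -0.349]
wrist_force: [1.5, 4.0, -1.4]
width: 0.0341
```

```bash
python3 st.py a3
```

```text
8.35 [ 0.54050831 -0.04087164  0.21927072] [-3.14062469 -0.52300732 -0.34932997] [ 1.46574997  3.98409757 -1.40853468] 0.03412323160334134 slid -0.0025816833140910214
[]
[([449, 15, 15, 15, 163], [456.0, 22.0]), ([0, 20, 4, 13, 43], [1.3, 25.9])]
```

Emit:
apply_moves:
  moves:
    - [[-0.18, 0, 0.1], [0, 0, 0], 0]
    - [[-0.44, 0, 0.24], [0, 0, 0], 0]
    - [[-0.79, 0, 0.43], [0, 0, 0], 0]
    - [[-1.14, 0, 0.62], [0, 0, 0], 0]
    - [[-1.49, 0, 0.81], [0, 0, 0], 0]
    - [[-1.84, 0, 1.0], [0, 0, 0], 0]
    - [[-2.19, 0, 1.2], [0, 0, 0], 0]
    - [[-2.55, 0, 1.39], [0, 0, 0], 0]
    - [[-2.72, 0, 1.48], [0, 0, 0], 0]
    - [[-2.72, 0, 1.48], [0, 0, 0], 0]

```text
time: 9.28
tool_pos: [0.53, -0.037, 0.2011]
ee_rot: [-3.139, -0.541, -0.35]
wrist_force: [3.7, 3.6, 8.4]
width: 0.0336
```

```bash
python3 st.py a4
```

```text
9.2833 [ 0.52998081 -0.03702215  0.20109452] [-3.13903673 -0.54127127 -0.35012085] [3.74638626 3.62309301 8.37113456] 0.033592561198175136 slid -0.023936108234476238
[]
[([449, 15, 15, 15, 164], [456.0, 22.0]), ([0, 20, 4, 13, 40], [1.2, 25.8])]
```

Emit:
apply_moves:
  moves:
    - [[-0.12, 0, 0.065], [0, 0, 0], 0]
    - [[-0.24, 0, 0.13], [0, 0, 0], 0]
    - [[-0.36, 0, 0.195], [0, 0, 0], 0]
    - [[-0.48, 0, 0.26], [0, 0, 0], 0]
    - [[-0.6, 0, 0.325], [0, 0, 0], 0]
    - [[-0.72, 0, 0.39], [0, 0, 0], 0]
    - [[-0.84, 0, 0.455], [0, 0, 0], 0]
    - [[-0.96, 0, 0.52], [0, 0, 0], 0]
    - [[-1.05, 0, 0.57], [0, 0, 0], 0]
    - [[-1.1, 0, 0.6], [0, 0, 0], 0]

```text
time: 10.22
tool_pos: [0.5231, -0.0345, 0.1893]
ee_rot: [-3.139, -0.538, -0.35]
wrist_force: [1.6, 3.9, 7.2]
width: 0.0335
```

```bash
python3 st.py a5
```

```text
10.2167 [ 0.52311125 -0.03450389  0.18925328] [-3.13940407 -0.53826353 -0.34992506] [1.63231979 3.93103082 7.17345567] 0.03348648110847085 slid -0.03785521075049526
[]
[([449, 15, 15, 15, 163], [456.0, 22.0]), ([0, 20, 4, 13, 42], [1.3, 25.7])]
```

View pics/a5.png

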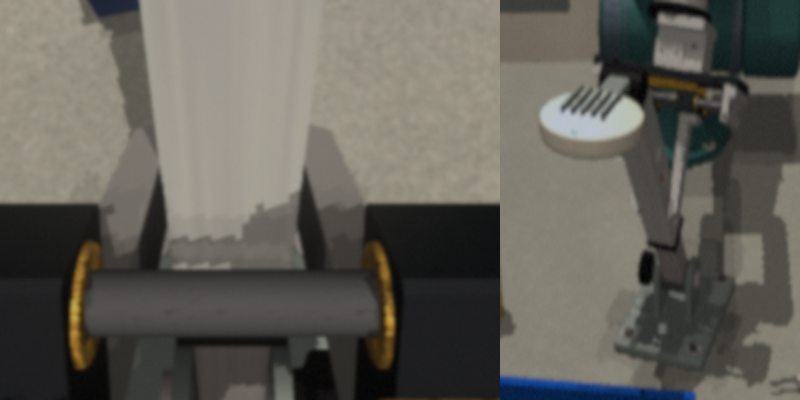

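About 35 mm so far and the button is not yet out; a few mm more, slower.

Emit:
apply_moves:
  moves:
    - [[-0.05, 0, 0.03], [0, 0, 0], 0]
    - [[-0.1, 0, 0.055], [0, 0, 0], 0]
    - [[-0.15, 0, 0.08], [0, 0, 0], 0]
    - [[-0.2, 0, 0.11], [0, 0, 0], 0]
    - [[-0.25, 0, 0.135], [0, 0, 0], 0]
    - [[-0.3, 0, 0.165], [0, 0, 0], 0]
    - [[-0.35, 0, 0.19], [0, 0, 0], 0]
    - [[-0.4, 0, 0.22], [0, 0, 0], 0]
    - [[-0.4, 0, 0.22], [0, 0, 0], 0]
    - [[-0.4, 0, 0.22], [0, 0, 0], 0]

```text
time: 11.15
tool_pos: [0.5188, -0.0329, 0.1819]
ee_rot: [-3.14, -0.531, -0.35]
wrist_force: [0.2, 5.0, 5.4]
width: 0.0342
```

```bash
python3 st.py a6
```

```text
11.15 [ 0.51882125 -0.03293545  0.18189324] [-3.13985095 -0.53051795 -0.34980509] [0.19997997 4.96623355 5.36935374] 0.03419992962080436 slid -0.04651720137432923
[([257, 216, 9, 22, 133], [261.5, 226.6])]
[([449, 15, 15, 15, 164], [456.0, 22.0]), ([0, 20, 4, 13, 41], [1.2, 25.9]), ([327, 204, 4, 5, 14], [328.4, 205.8])]
```

View pics/a6.png

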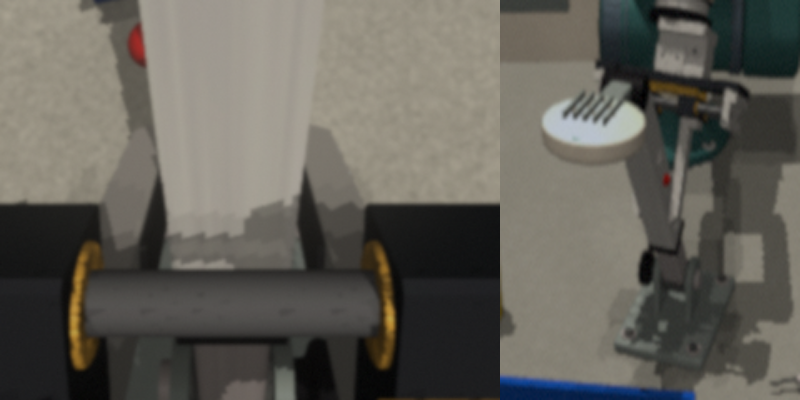

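The button is out again: wrist (262,227), scene (328,206). Release and back off along the tool axis.

Emit:
apply_moves:
  moves:
    - [[0, 0, 0], [0, 0, 0], 1]
    - [[0, 0, 0], [0, 0, 0], 1]
    - [[0, 0, 0], [0, 0, 0], 1]
    - [[0, 0, 0], [0, 0, 0], 1]
    - [[0, 0, 0], [0, 0, 0], 1]
    - [[0, 0, -1], [0, 0, 0], 1]
    - [[0, 0, -3], [0, 0, 0], 1]
    - [[0, 0, -5.5], [0, 0, 0], 1]
    - [[0, 0, -8], [0, 0, 0], 1]
    - [[0, 0, -10], [0, 0, 0], 1]

```text
time: 12.08
tool_pos: [0.4694, -0.0156, 0.2677]
ee_rot: [-3.141, -0.526, -0.35]
wrist_force: [0.6, -0.0, 0.3]
width: 0.0933
```

Emit:
apply_moves:
  moves:
    - [[0, 0, -1.5], [0, 0, 0], 1]
    - [[0, 0, -3], [0, 0, 0], 1]
    - [[0, 0, -4], [0, 0, 0], 1]
    - [[0, 0, -4], [0, 0, 0], 1]
    - [[0, 0, -4], [0, 0, 0], 1]
    - [[0, 0, -4], [0, 0, 0], 1]
    - [[0, 0, -4], [0, 0, 0], 1]
    - [[0, 0, -4], [0, 0, 0], 1]
    - [[0, 0, -4], [0, 0, 0], 1]
    - [[0, 0, -4], [0, 0, 0], 1]

```text
time: 12.92
tool_pos: [0.4513, -0.009, 0.2992]
ee_rot: [3.141, -0.523, -0.349]
wrist_force: [0.3, -0.2, -0.1]
width: 0.0945
```

```bash
python3 st.py a7
python3 - <<'E'
from bench import optics
import cv2
cv2.imwrite('pics/s7.png',optics.snapshot('side')[:,:,::-1])
cv2.imwrite('pics/w7.png',optics.snapshot('wrist')[:,:,::-1])
E
```

```text
12.9167 [ 0.45126128 -0.00897227  0.29920311] [ 3.14128902 -0.52271917 -0.34943196] [ 0.2735585  -0.19712363 -0.07300648] 0.09448263510017688 slid 0.016265980782125194
[([287, 176, 5, 12, 51], [289.2, 181.4])]
[([449, 15, 15, 15, 163], [456.0, 22.0]), ([0, 20, 4, 13, 40], [1.2, 25.8]), ([327, 204, 3, 5, 12], [328.1, 205.8])]
```

View pics/w7.png

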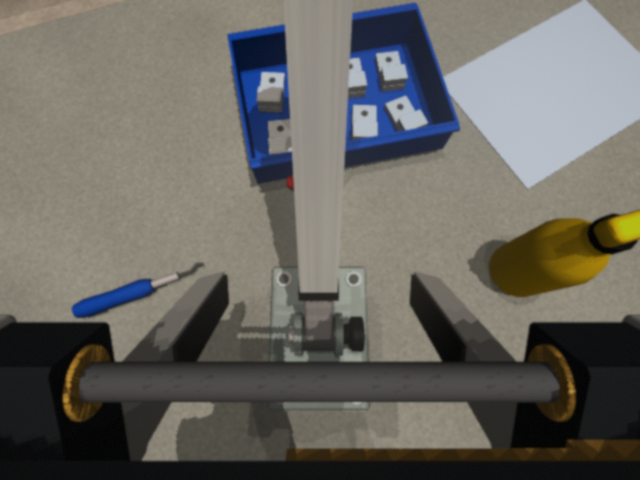

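View pics/s7.png

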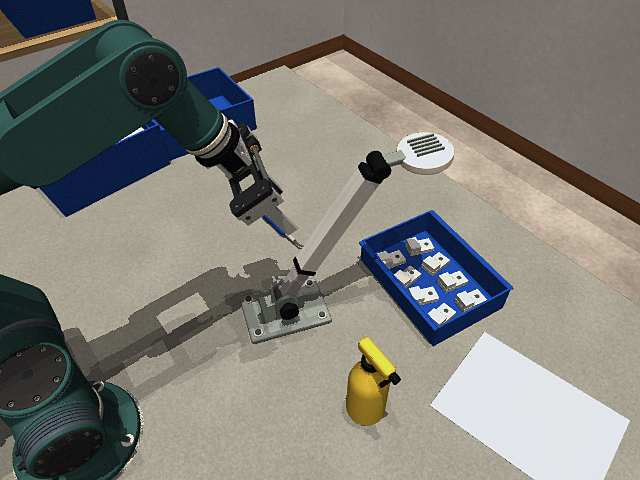

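View pics/a7.png

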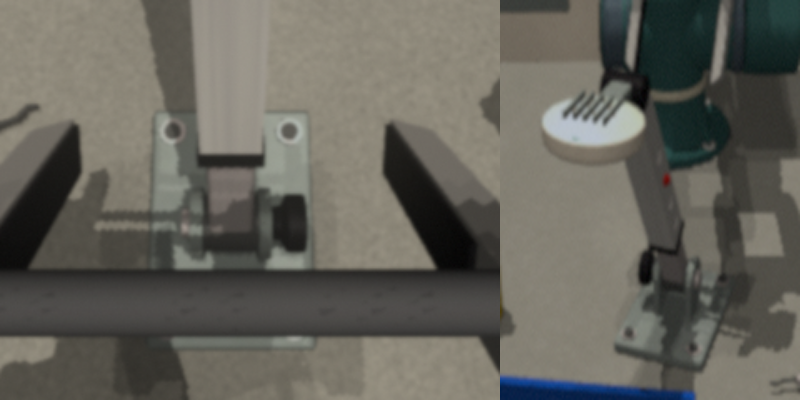

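Run:
```python
from h import *
from bench import optics,job,robot
c=optics.get_calibration('side');piv=np.array([.4436,-.0036,.055])
def al(u,v):
    o,d=ray(c,u,v);t=((piv-.017*yb-o)@yb)/(d@yb);return (o+d*t-piv)@m
print('knob',al(404,126)-al(376,165),'collar',al(325,238)-al(304,267), 'intermediate(s6)',al(404,126)-al(397,137))
a=cv2.imread('pics/side0.png').astype(int);b=cv2.imread('pics/s7.png').astype(int)
d=np.abs(a-b).sum(2)
for n,(x0,y0,x1,y1) in dict(tray=(420,210,515,345),bottle=(340,335,405,430)).items(): print(n,(d[y0:y1,x0:x1]>60).sum())
s=cv2.imread('pics/scene0.png').astype(int);e=optics.snapshot('scene')[:,:,::-1].astype(int);d=np.abs(s-e).sum(2)
for n,(x0,y0,x1,y1) in dict(tray=(195,288,346,386),bottle=(192,188,243,274),tool=(385,282,456,298)).items(): print(n,(d[y0:y1,x0:x1]>90).sum())
```

```text
knob 0.0808777849347167 collar 0.07919023457204555 intermediate(s6) 0.02151701046918053
tray 312
bottle 0
tray 348
bottle 0
tool 153
```

Run:
```python
from h import *
from bench import optics,job,robot
s=cv2.imread('pics/scene0.png');e=np.ascontiguousarray(optics.snapshot('scene')[:,:,::-1])
for im in (s,e):
    h=cv2.cvtColor(im,cv2.COLOR_BGR2HSV);k=((h[...,0]>100)&(h[...,0]<130)&(h[...,1]>120)).astype(np.uint8)
    for x0,y0,x1,y1 in ((195,288,346,386),(400,278,460,300)):
        y,x=np.nonzero(k[y0:y1,x0:x1]);print(len(x),x.min()+x0,x.max()+x0,y.min()+y0,y.max()+y0)
print(job.close_job())
```

```text
8905 195 343 289 385
360 413 453 286 295
8890 195 343 289 385
360 413 453 286 295
the job is handed in; nothing more can be done
None
```

The lamp is two holes down with the red button fully out in the second hole. The arm has let go and backed off, and I handed the job in at about 13 s of the 42 s.

**How it was done:** I gripped the outer tube with one pad over the button, which pressed it flush. I then slid the tube down the mast until the button snapped out of the next hole. After opening the fingers I moved back up to the button and did the same once more.

**Last checks:**
- **Slide:** the side view puts the tube 79 to 81 mm below its start.
- **Button:** it is visibly out, and its scene-image position is unchanged to within half a pixel, so the mast's lean has not shifted.
- **Tray, bottle and deburring tool:** the tray's and tool's outlines are the same in the before and after scene images. The bottle's pixels show no change. Some pixels differ around the tray and the tool; I took these for shadows.
- **Gripper:** it is fully open and clear of the lamp, with near-zero wrist force.

**What disagreed:**
- **Button height:** the wrist and scene cameras differed by about 5 mm on its height. The 16 mm wide pad covered that.
- **Second slide:** it stopped a few millimetres short at first, so it took one extra slow push. The gripper moved about 44 mm for that 40 mm step, so the pads seem to have slipped a little on the tube.

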